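# Ring for the packer, then unlatch the mould press arm and hold it raised

### The arm

A 7-joint arm with a two-finger parallel gripper is mounted at the origin on the work surface. World frame = base frame: x ahead of the robot, y to its left, z up, the work surface at z = 0. Lengths are in m, angles in rad, forces in N, time in s.
With the tool pointing down it reaches from about 0.4 to 0.85 m from the base axis. Payload 10.4 kg.
Tool frame: the origin (TCP) lies at the very end of the fingers, on their centre line; the grasp point (between the pads) lies bot.tcp_to_grasp behind it (bot.tcp_to_grasp is the distance from the TCP to the grasp point, in m); z points along the fingers, y is the line along which they close (so a half turn about z gives the same grasp; the last joint's range is limited). The gripper opens to 85 mm and grips with 20 to 120 N. Pads are 22 mm wide; open, the fingers measure 114 mm over their backs; the gripper's body (76 mm by 85 mm) begins 54 mm behind the grasp point. The pads swing forward as they close: fully open they stand 13 mm farther back than shut.
Start: joints at [-1.175, 0.332, -0.065, 1.46, 0.022, 1.35, -0.088], TCP at [0.254, 0.571, 0.231] pointing down, gripper open.
Joint ranges: [-2.6, 2.6], [-0.5, 2.12], [-1.47, 1.34], [0.16, 2.42], [-1.27, 4.41], [0.06, 2.06], [-2.6, 2.6]. Speed limits (rad/s): [2.22, 2.22, 2.79, 2.79, 3.14, 3.14, 3.14].

### API

Orientations are given as [roll, pitch, yaw] about the fixed x, y, z axes, in that order (R = Rz(yaw) Ry(pitch) Rx(roll)).
In Python, from bench import bot, cams gives the robot as it stands.
- The arm moves only by the shell command python3 -m handwheel 'ROWS'. ROWS is JSON, a list that holds one entry, the list of rows, each a list of 7 numbers: the shift along the world's x, y, z normalised to -1 to 1, where 1 is 30 cm, then the turn, a rotation vector about the world's x, y, z normalised to -1 to 1, where 1 is 180 degrees, then the opening, from -1 (shut) to 1 (fully open). In form: [[[dx, dy, dz, rx, ry, rz, gripper], ...]]. A call has 1 to 8 rows; each row is the pose to reach, as a shift and turn from the pose commanded when the call began, turning the shorter way round; what a row does not reach only later rows make up. A row lasts 1/10 s, in which the tool goes at most 50 mm and 8.59 degrees, less where a joint would pass 70% of its speed; a pose out of reach is approached as far as the arm can. A call with a number of a shift or a turn outside -1 to 1 is refused whole. A call with a gripper value outside its range is refused whole. The fingers move at their own pace and stop on an object; the grip force is fixed at half the most. Time passes only in rows, so rows that repeat a pose let the fingers close. It gives the time, the measured TCP pose, the force, the opening and the grip force at its end, in the units of the state.
- bot.state(): the state, without advancing time (a new reading comes with each control period).
- cams.capture(name): name is "scene" or "top" or "wrist"; returns the picture (480x640x3 uint8, red, green, blue); there is no depth.
- cams.get_calibration(name): a dict with "K" (3x3 intrinsics, pixels), "world_from_camera" (4x4, takes a point from camera to world coordinates). Camera axes: x right, y down, z forward; pixel columns grow to the right and rows downward; lengths in m; the calibration is good to about 2 mm. A picture is of the moment at which its call begins: read the wrist's pose just before it. get_calibration takes no time and is no camera call; for the wrist camera it gives the pose at the moment of the call.
- bot.job_done(): hands the job in; it is judged then, once.
The state is a dict: "time_s": time; "q": joint angles; "dq": joint speeds; "joint_torque": joint torques, N m; "eef_pos": TCP position; "tcp_rot": TCP orientation; "wrist_force": force on the tool from outside, world axes, zero at the start; "ft_torque": the same for the moment, N m; "finger_gap": opening from 0.0 (shut) to 1.0 (fully open); "grasp_force": force on a finger pad.
Only numpy, scipy, OpenCV 4.12 (cv2) and the standard library are available. Lean on these libraries where they do the work, as an engineer would, in place of code of your own. Each camera call takes 0.05 s, during which the arm holds its last target. There are 200 camera calls.

### The job

Ring the desk bell to call the packer: push its plunger all the way down and let it come up again. Then open the mould press: pull the spring latch on the free end of the press arm sideways until it is clear of the ball stud, and lift the arm off the ball. Finish while still holding the arm up with the gripper, steady, with its socket at least 7 cm above where it sat on the ball, so that the packer can reach in; do not let go, and leave everything else on the bench where it is.

Things in the scene. Friction and masses are not known exactly. Their poses are not given: they have to be found in the camera images.
- press_base: Bench mould press, fixed: black plate 360 x 180 x 15 mm (x, y, z), origin at the centre of its underside on the bench. +x runs from the ball stud end to the hinge end, z up, +y is the side to which the latch is pulled. The press may stand turned up to about 20 degrees.
- ball (a point): Centre of the 28 mm steel ball on its stud, 98 mm above the bench, 130 mm to -x from the press centre. Under the ball is a flange (34 x 40 mm, underside 78 mm above the bench) that the latch bolt hooks under. Axes as the press.
- hinge (a point): Middle of the hinge line of the press arm, 140 mm to +x from the press centre and 117.5 mm above the bench. The hinge line runs along the press's y.
- press_arm: Dark steel press arm, 0.7 kg; origin on the hinge line; reaches 305 mm to its -x, bar 40 mm wide, 25 mm thick, hollow coupler (70 x 65 mm) over the ball at the free end, pressure foot and screw 140 mm from the hinge with a cross handle 80 mm long along y (top 49 mm above the hinge line). Level when closed; lifting the free end turns it about the hinge, up to 0.8 rad.
- coupler (a point): Centre of the coupler's socket, on the arm, 270 mm from the hinge line; it coincides with point ball when the arm is down. Axes as the arm. The arm falls shut when let go (about 4 N to lift at the tab) and cannot be lifted while the latch is home.
- latch_tab (a point): Middle of the top edge of the latch's upright steel tab, which stands on the coupler: 26 mm along x, 12 mm along y (the width to grip), 48 mm tall, top edge 187.5 mm above the bench when closed. The latch's flat top plate lies below the tab, 47 mm under its top edge. Nothing stands within 100 mm of the tab at its own height. Axes as the arm.
- press_latch (a joint): Sideways travel of the latch on the arm, m: 0 home (bolt hooked under the ball flange), grows as the tab is pulled to the arm's +y; clear of the flange from 0.011, stop at 0.018. The spring draws it back with 3 N at home and 8.4 N at the stop. Once the arm is raised the bolt has nothing to hook on.
- bell_plunger (a joint): Travel of the bell's plunger, m: 0 up, 0.008 fully down at its stop. Spring 0.9 N at the top, 4.5 N at the stop; comes up by itself.
- bell_top (a point): Top centre of the plunger head (disc 20 mm across) of the steel desk bell, 65 mm above the bench when up. The bell is a dome 80 mm across on a black foot 88 mm across, fixed to the bench; dome top 46 mm above the bench. It stands left or right of the press.
- mould: Black mould block 130 x 170 x 55 mm lying on the press base under the arm, loose; origin at the centre of its underside. Leave alone.
- spare_mould: Black mould block 130 x 170 x 45 mm on the bench behind at the left, loose; origin under its centre. Leave alone.
- glue_jar: Jar 76 mm across, 85 mm tall, on the other side of the press from the bell, loose; origin under its centre. Leave alone.
- gauge: Wooden plate 90 x 60 x 8 mm with three holes, lying flat; origin under its centre. Leave alone.
- wrench: Steel wrench lying at the right; leave alone.
- knife: Flat blade 110 x 70 mm with a wooden back, lying on the rolling board at the left; leave alone.
- tuck_cutter: Small lever cutter, 100 x 60 mm foot, 92 mm tall, at the right; leave alone.
There are look-alikes about, which are no part of the job. Leave any orange, turquoise or yellow look-alike of the part that bears bell_plunger alone.

How it is judged:
By the outcome, as a careful person would: the job done as asked, in the order asked, and still so for the second after the job is handed in, while the arm keeps its last pose, push and grip.
It also fails if it takes over 48 s, if anything falls off the work surface, if the arm or the gripper's body presses on something with over 40 N, if the wrist force passes 120 N, or if a joint passes its speed limit or range.

## Working session

There is one attempt and no reset: what is moved stays moved. The work goes in short steps, Python scripts to look and compute and a shell command to move; the robot and the scene stay as the last step left them, time stands still between calls to the robot, and variables do not carry over. Pictures are saved under pics/ and viewed, at most 10 in all, crops included, and the job is handed in when it is done.

```bash
mkdir -p pics; python3 - <<'E'
from bench import bot,cams
import cv2,numpy as np
for n in("scene","top"):
    im=cams.capture(n);cv2.imwrite(f"pics/{n}0.png",im[...,::-1])
    c=cams.get_calibration(n);print(n,np.array(c["K"]).round(1).tolist(),np.array(c["world_from_camera"]).round(3).tolist())
s=bot.state();print({k:np.round(v,3).tolist() for k,v in s.items()},bot.tcp_to_grasp)
E
```

```text
scene [[602.9, 0.0, 333.9], [0.0, 602.9, 244.6], [0.0, 0.0, 1.0]] [[-0.738, 0.526, -0.422, 1.288], [0.674, 0.573, -0.466, 0.869], [-0.004, -0.628, -0.778, 1.527], [0.0, 0.0, 0.0, 1.0]]
top [[541.9, 0.0, 314.4], [0.0, 541.9, 238.4], [0.0, 0.0, 1.0]] [[-0.001, -0.982, 0.189, 0.233], [-1.0, -0.002, -0.016, 0.039], [0.016, -0.189, -0.982, 1.705], [0.0, 0.0, 0.0, 1.0]]
{'time_s': 0.1, 'q': [-1.175, 0.333, -0.065, 1.461, 0.022, 1.35, -0.089], 'dq': [0.0, -0.002, -0.0, -0.003, -0.002, -0.001, -0.002], 'joint_torque': [0.002, -62.674, 0.049, -39.243, 0.016, 0.007, -0.0], 'eef_pos': [0.254, 0.571, 0.231], 'tcp_rot': [-3.14, 0.0, 2.723], 'wrist_force': [-0.456, -0.546, -0.569], 'ft_torque': [-0.01, -0.017, 0.035], 'grasp_force': 0.0, 'finger_gap': 0.997} 0.0187
```

View pics/scene0.png

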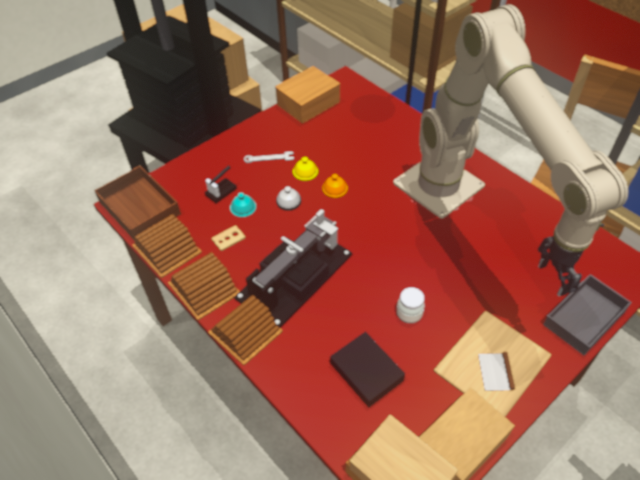

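View pics/top0.png

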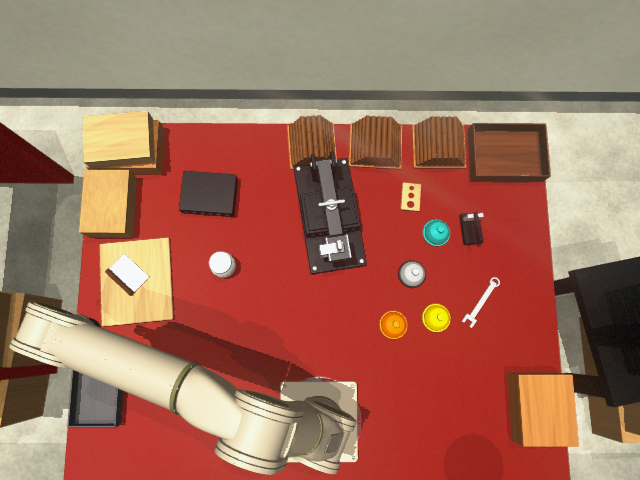

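The scene shows four bells. In top/scene pixels they are: steel (412,273)/(288,197), turquoise (437,232)/(242,204), orange (393,324)/(335,185) and yellow (436,318)/(305,168). The plain steel one fits the description. The press latch is at about top (333,247) and scene (325,228). Next I'll check these in one close crop.

```bash
python3 - <<'E'
import cv2,numpy as np
a=cv2.imread("pics/top0.png")[145:295,290:440];b=cv2.imread("pics/scene0.png")[170:320,225:375]
f=lambda i:cv2.resize(i,(400,400),interpolation=cv2.INTER_CUBIC)
a2=cv2.imread("pics/top0.png")
cv2.imwrite("pics/crop1.png",np.hstack([f(a),f(b)]))
E
```

```text
(no output)
```

View pics/crop1.png

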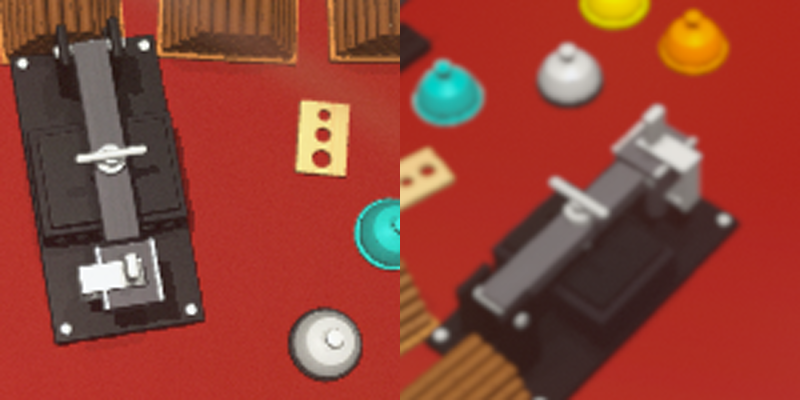

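```bash
cat > h.py <<'E'
from bench import bot,cams
import cv2,numpy as np
def ray(c,uv):
    T=np.array(c["world_from_camera"]);K=np.array(c["K"])
    d=T[:3,:3]@np.linalg.solve(K,[uv[0],uv[1],1]);return T[:3,3],d/np.linalg.norm(d)
def plane(c,uv,z):
    o,d=ray(c,uv);return o+d*(z-o[2])/d[2]
def tri(obs):
    A=np.zeros((3,3));b=np.zeros(3);R=[ray(c,u) for c,u in obs]
    for o,d in R: P=np.eye(3)-np.outer(d,d);A+=P;b+=P@o
    p=np.linalg.solve(A,b);return p,[round(1e3*np.linalg.norm(np.cross(p-o,d)),1) for o,d in R]
def proj(c,p):
    T=np.linalg.inv(np.array(c["world_from_camera"]));q=np.array(c["K"])@(T[:3,:3]@p+T[:3,3]);return q[:2]/q[2]
E
python3 - <<'E'
from h import *
t=cams.get_calibration("top");s=cams.get_calibration("scene")
f=lambda u,v:(290+u/2.667,145+v/2.667)
g=lambda u,v:(225+(u-400)/2.667,170+v/2.667)
print("bell",tri([(t,f(335,338)),(s,g(568,48))]),plane(t,f(335,338),.065))
print("tab",tri([(t,f(132,265)),(s,g(655,110))]),plane(t,f(132,265),.1875))
c=np.array([plane(t,f(*p),.017)[:2] for p in [(22,63),(143,45),(191,310),(66,328)]])
print(c.round(3).tolist(),c.mean(0));
for a,b in((2,1),(3,0)):
    d=c[b]-c[a];print(np.degrees(np.arctan2(d[1],d[0])))
d=c[1]-c[0];print("y",np.degrees(np.arctan2(d[1],d[0]))+90)
E
```

```text
bell (array([ 0.44383911, -0.29643142,  0.06245923]), [np.float64(2.1), np.float64(2.1)]) [ 0.44487096 -0.29756447  0.065     ]
tab (array([ 0.5059288 , -0.05630004,  0.18742726]), [np.float64(1.9), np.float64(1.9)]) [ 0.50718405 -0.05779663  0.1875    ]
[[0.788, 0.063], [0.812, -0.085], [0.484, -0.138], [0.462, 0.01]] [ 0.63652974 -0.03740058]
9.228750162624529
9.313517796673786
y 9.099811998906418
```

The crop shows the steel bell with its plunger at top pixel (416,272), the tab top at (339,244), and the press base turned about 9.2°. The triangulated heights (0.062 for the bell, 0.187 for the tab) match the text, and the tab sits over the ball point computed from the base. I'll move towards the bell with the fingers shut and turn the tool towards yaw 9.2°.

```bash
python3 -m handwheel '[[[0.69,-0.9,0.3,0,0,-0.3,-1],[0.69,-0.9,0.3,0,0,-0.3,-1],[0.69,-0.9,0.3,0,0,-0.3,-1],[0.69,-0.9,0.3,0,0,-0.3,-1],[0.69,-0.9,0.3,0,0,-0.3,-1],[0.69,-0.9,0.3,0,0,-0.3,-1],[0.69,-0.9,0.3,0,0,-0.3,-1],[0.69,-0.9,0.3,0,0,-0.3,-1]]]'
```

```text
time_s: 0.9
eef_pos: [0.4658, 0.2946, 0.3232]
tcp_rot: [3.138, 0.001, 1.769]
wrist_force: [-0.2, -0.1, 0.2]
finger_gap: -0.0
grasp_force: 0.0
```

```bash
python3 -m handwheel '[[[-0.1,-1,0,0,0,-0.3,-1],[-0.1,-1,0,0,0,-0.3,-1],[-0.1,-1,0,0,0,-0.3,-1],[-0.1,-1,0,0,0,-0.3,-1],[-0.1,-1,0,0,0,-0.3,-1],[-0.1,-1,0,0,0,-0.3,-1],[-0.1,-1,0,0,0,-0.3,-1],[-0.1,-1,0,0,0,-0.3,-1]]]'
```

```text
time_s: 1.7
eef_pos: [0.4309, 0.0001, 0.3214]
tcp_rot: [-3.141, -0.001, 0.835]
wrist_force: [0.9, 1.0, -0.1]
finger_gap: -0.003
grasp_force: 0.0
```

```bash
python3 -m handwheel '[[[0.04,-0.97,-0.25,0,0,-0.216,-1],[0.04,-0.97,-0.25,0,0,-0.216,-1],[0.04,-0.97,-0.25,0,0,-0.216,-1],[0.04,-0.97,-0.25,0,0,-0.216,-1],[0.04,-0.97,-0.25,0,0,-0.216,-1],[0.04,-0.97,-0.25,0,0,-0.216,-1],[0.04,-0.97,-0.25,0,0,-0.216,-1],[0.04,-0.97,-0.25,0,0,-0.216,-1]]]'
python3 - <<'E'
from h import *
c=cams.get_calibration("wrist");im=cams.capture("wrist");cv2.imwrite("pics/w1.png",im[...,::-1])
np.save("w1.npy",c,allow_pickle=True);s=bot.state();print(s["eef_pos"],s["tcp_rot"])
T=np.array(c["world_from_camera"]);print(T.round(3))
print(proj(c,np.array([.4449,-.2975,.065])),proj(c,np.array([.507,-.0578,.1875])))
E
```

```text
time_s: 2.5
eef_pos: [0.4434, -0.2895, 0.2453]
tcp_rot: [3.141, 0.003, 0.161]
wrist_force: [0.3, 1.5, 0.6]
finger_gap: 0.001
grasp_force: 0.0
[ 0.44391708 -0.28847575  0.24580956] [-3.14123133e+00  1.28474793e-03  1.62201492e-01]
[[ 0.161 -0.948 -0.273  0.513]
 [-0.987 -0.154 -0.045 -0.279]
 [ 0.001  0.277 -0.961  0.388]
 [ 0.     0.     0.     1.   ]]
[329.59995361 207.86729469] [-157.53349431   51.47136864]
```

View pics/w1.png

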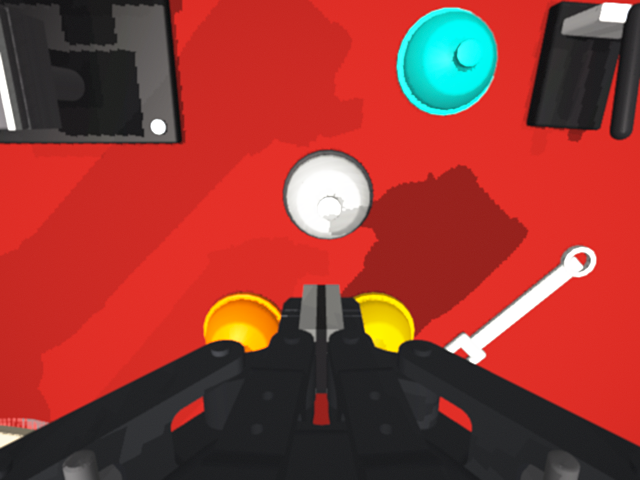

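The steel plunger shows at (330,207) in the wrist picture, and my prediction was (329.6,207.9), so the position is confirmed. I'll descend to just above it.

```bash
python3 -m handwheel '[[[0.007,-0.025,-0.3,0,0,0,-1],[0.007,-0.025,-0.3,0,0,0,-1],[0.007,-0.025,-0.56,0,0,0,-1],[0.007,-0.025,-0.56,0,0,0,-1],[0.007,-0.025,-0.56,0,0,0,-1],[0.007,-0.025,-0.56,0,0,0,-1]]]'
python3 -m handwheel '[[[0,0,-0.02,0,0,0,-1],[0,0,-0.04,0,0,0,-1],[0,0,-0.06,0,0,0,-1],[0,0,-0.07,0,0,0,-1],[0,0,-0.075,0,0,0,-1],[0,0,-0.075,0,0,0,-1]]]'
```

```text
time_s: 3.15
eef_pos: [0.4464, -0.2963, 0.0795]
tcp_rot: [-3.141, -0.001, 0.162]
wrist_force: [-0.3, -0.0, 0.5]
finger_gap: 0.001
grasp_force: 0.0
time_s: 3.75
eef_pos: [0.4461, -0.2975, 0.0569]
tcp_rot: [-3.141, -0.002, 0.159]
wrist_force: [-1.0, 3.4, 12.8]
finger_gap: -0.002
grasp_force: 6.6
```

12.8 N at z 0.057 means the plunger was on its stop. Now I'll lift off and move above the tab with the gripper opening.

```bash
python3 -m handwheel '[[[0,0,0.05,0,0,0,-1],[0,0,0.2,0,0,0,-1],[0,0,0.4,0,0,0,-1],[0,0,0.6,0,0,0,-1],[0,0,0.75,0,0,0,-1],[0,0,0.75,0,0,0,-1],[0,0,0.75,0,0,0,-1]]]'
python3 -m handwheel '[[[-0.1,0.4,0,0,0,0,0],[-0.1,0.4,0,0,0,0,0],[-0.1,0.4,0,0,0,0,0],[-0.1,0.4,0,0,0,0,0],[-0.1,0.4,0,0,0,0,0]]]'
python3 - <<'E'
from h import *
c=cams.get_calibration("wrist");im=cams.capture("wrist");cv2.imwrite("pics/w2.png",im[...,::-1])
np.save("w2.npy",c,allow_pickle=True);s=bot.state();print(s["eef_pos"],s["tcp_rot"],s["wrist_force"])
print(proj(c,np.array([.4449,-.2975,.065])),proj(c,np.array([.507,-.0578,.1875])))
E
```

```text
time_s: 4.45
eef_pos: [0.4457, -0.2984, 0.2838]
tcp_rot: [3.14, -0.004, 0.159]
wrist_force: [-0.1, 0.4, -1.5]
finger_gap: 0.002
grasp_force: 0.0
time_s: 4.95
eef_pos: [0.4148, -0.1775, 0.2802]
tcp_rot: [-3.141, 0.001, 0.16]
wrist_force: [-0.7, -0.6, 0.0]
finger_gap: 0.501
grasp_force: 0.0
[ 0.41484086 -0.17823787  0.28030656] [3.14152995e+00 9.29114742e-04 1.58383922e-01] [-0.18057557 -0.25729592  0.05683044]
[457.11878471 188.81467549] [126.45916031  41.80871199]
```

View pics/w2.png

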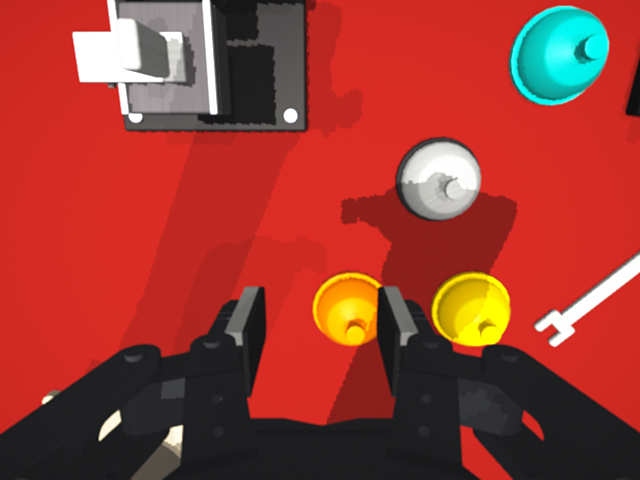

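The bell plunger is back up at (457,188). The tab top is at (129,43), within 1–2 mm of my prediction, so I'll move over the tab and descend.

```bash
python3 -m handwheel '[[[0.307,0.397,-0.1,0,0,0,0],[0.307,0.397,-0.1,0,0,0,0],[0.307,0.397,-0.1,0,0,0,0],[0.307,0.397,-0.1,0,0,0,0],[0.307,0.397,-0.1,0,0,0,0],[0.307,0.397,-0.1,0,0,0,0]]]'
python3 - <<'E'
from h import *
c=cams.get_calibration("wrist");im=cams.capture("wrist");cv2.imwrite("pics/w3.png",im[...,::-1])
s=bot.state();print(s["eef_pos"],s["tcp_rot"],s["wrist_force"])
print(proj(c,np.array([.507,-.0583,.1875])))
E
```

```text
time_s: 5.6
eef_pos: [0.5071, -0.0606, 0.2507]
tcp_rot: [3.141, 0.001, 0.156]
wrist_force: [-0.3, -0.1, 0.1]
finger_gap: 0.507
grasp_force: 0.0
[ 0.50701251 -0.06056585  0.25098542] [ 3.14106586e+00 -2.59069228e-05  1.56014911e-01] [-0.53352171  0.17849     0.59828859]
[314.98446628 253.88307427]
```

View pics/w3.png

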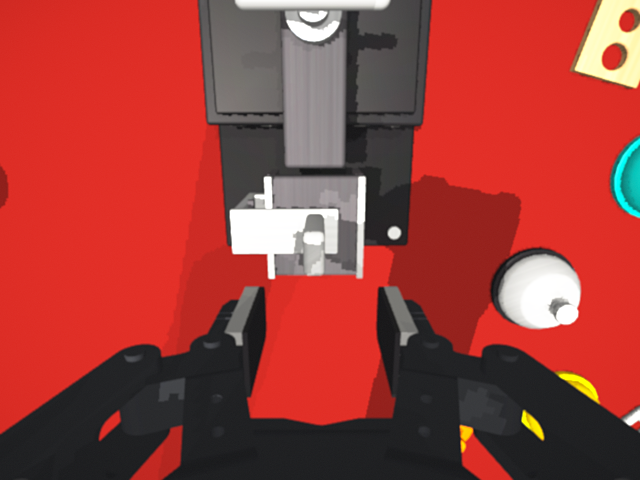

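The tab top is at (314,255) as predicted, centred between the pads and aligned with them. I'll descend and grip.

```bash
python3 -m handwheel '[[[0,0.003,-0.15,0,0,0,0],[0,0.003,-0.25,0,0,0,0],[0,0.003,-0.33,0,0,0,0],[0,0.003,-0.33,0,0,0,0],[0,0.003,-0.33,0,0,0,0]]]'
python3 -m handwheel '[[[0,0,0,0,0,0,-1],[0,0,0,0,0,0,-1],[0,0,0,0,0,0,-1],[0,0,0,0,0,0,-1],[0,0,0,0,0,0,-1],[0,0,0,0,0,0,-1],[0,0,0,0,0,0,-1],[0,0,0,0,0,0,-1]]]'
```

```text
time_s: 6.15
eef_pos: [0.5074, -0.0586, 0.1529]
tcp_rot: [3.141, -0.001, 0.157]
wrist_force: [0.2, 0.1, -0.0]
finger_gap: 0.499
grasp_force: 0.0
time_s: 6.95
eef_pos: [0.5081, -0.0566, 0.1534]
tcp_rot: [-3.14, -0.002, 0.16]
wrist_force: [-3.8, 3.8, 8.4]
finger_gap: 0.128
grasp_force: 58.7
```

```bash
python3 -m handwheel '[[[-0.003,0.02,0,0,0,0,-1],[-0.006,0.04,0,0,0,0,-1],[-0.009,0.053,0,0,0,0,-1],[-0.009,0.053,0,0,0,0,-1],[-0.009,0.053,0,0,0,0,-1]]]'
```

```text
time_s: 7.45
eef_pos: [0.5059, -0.0433, 0.1535]
tcp_rot: [3.139, -0.003, 0.158]
wrist_force: [2.2, -5.8, 3.9]
finger_gap: 0.129
grasp_force: 58.5
```

```bash
python3 -m handwheel '[[[-0.001,0.007,0,0,0,0,-1],[-0.001,0.007,0,0,0,0,-1],[-0.001,0.007,0,0,0,0,-1]]]'
python3 -c "
from bench import bot;s=bot.state();print(s['q'])"
python3 -m handwheel '[[[0.0028,0.0004,0.018,-0.001,0.0063,0,-1],[0.0056,0.0009,0.036,-0.002,0.0126,0,-1],[0.009,0.0014,0.054,-0.003,0.019,0,-1],[0.0122,0.002,0.0717,-0.0041,0.0251,0,-1],[0.0122,0.002,0.0717,-0.0041,0.0251,0,-1]]]'
```

```text
time_s: 7.75
eef_pos: [0.5056, -0.0415, 0.1535]
tcp_rot: [3.139, -0.003, 0.158]
wrist_force: [0.7, -7.2, 4.1]
finger_gap: 0.132
grasp_force: 58.5
[-0.58527221  0.13610406  0.62576155  1.89995541 -0.08604567  1.12901563
 -1.34034945]
time_s: 8.25
eef_pos: [0.5091, -0.0409, 0.1745]
tcp_rot: [3.138, 0.079, 0.158]
wrist_force: [3.5, -7.0, -5.0]
finger_gap: 0.13
grasp_force: 58.8
```

The arm is rising with about 5 N, so the latch is clear. I'll carry on along the arc.

```bash
python3 -m handwheel '[[[0.0082,0.0013,0.0353,-0.002,0.0126,0,-1],[0.0181,0.0029,0.07,-0.004,0.0252,0,-1],[0.0289,0.0047,0.1047,-0.0061,0.0377,0,-1],[0.0414,0.0067,0.1386,-0.0081,0.0503,0,-1],[0.0552,0.0089,0.1723,-0.0102,0.0629,0,-1],[0.0697,0.0113,0.2053,-0.0122,0.0754,0,-1],[0.0697,0.0113,0.2053,-0.0122,0.0754,0,-1],[0.0697,0.0113,0.2053,-0.0122,0.0754,0,-1]]]'
python3 - <<'E'
from h import *
a=[cams.capture(n)[...,::-1] for n in("wrist","scene")]
f=lambda i:cv2.resize(i,(400,400),interpolation=cv2.INTER_CUBIC)
cv2.imwrite("pics/end.png",np.hstack([f(a[0][:, 80:560]),f(a[1][130:330,200:400])]))
s=bot.state();print(s["eef_pos"],s["tcp_rot"],s["q"],abs(s["dq"]).max())
E
```

```text
time_s: 9.05
eef_pos: [0.5297, -0.0376, 0.2353]
tcp_rot: [3.137, 0.319, 0.157]
wrist_force: [1.8, -7.8, -4.2]
finger_gap: 0.129
grasp_force: 59.1
[ 0.52961411 -0.03755143  0.23529788] [3.13748655 0.3181746  0.15661149] [-0.51359153  0.40644129  0.63142631  1.47926842 -0.14796585  1.63887125
 -1.2858894 ] 0.00400993498485394
```

View pics/end.png

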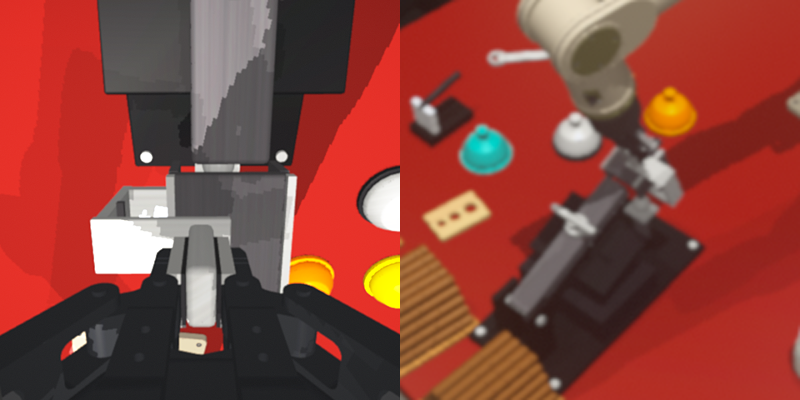

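The picture shows the tab between the pads at about (200,270) in the left half, with the arm raised off the ball. The tilt of 0.318 rad puts the socket about 8.5 cm up, and the other things are where they stood.

```bash
python3 -m handwheel '[[[0,0,0,0,0,0,-1],[0,0,0,0,0,0,-1],[0,0,0,0,0,0,-1],[0,0,0,0,0,0,-1],[0,0,0,0,0,0,-1]]]'; python3 -c "
from bench import bot;print(bot.job_done())"
```

```text
time_s: 9.65
eef_pos: [0.5296, -0.0376, 0.2353]
tcp_rot: [3.138, 0.318, 0.157]
wrist_force: [3.9, -7.8, -5.6]
finger_gap: 0.129
grasp_force: 59.0
the job is handed in; nothing more can be done
None
```

I rang the steel bell (its plunger came back up), pulled the latch clear, and handed the job in at 9.65 s with the gripper holding the press arm steady, its socket about 8.5 cm above the ball (worked out from the arm's tilt); no verdict came back.

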